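Lock a sprung sample stage for transport

TASK

Lock the spring-loaded platform of the sample stage for transport. Take the longer of the two T-shaped keepers by its upright fin, lay its bar across the raised platform just in front of the two hooks and push the platform down with it, then slide the bar under both hooks up to the stop and let go, so that the platform stays trapped below the bar. Leave the shorter keeper, the camera and the vial where they are.

Things in the scene. Friction and masses are not known exactly. Their poses are not given: they have to be found in the camera images.
- stage: fixed grey block on the table, 130 (x) x 160 (y) mm, its deck (top face) 40 mm above the table. Origin: centre of its underside, at table height. x is the sliding direction, towards the hooks. A rectangular platform (the plunger) stands out of the middle of the deck; two steel hooks stand on the +x half, one at each side. In front of them (x below -2 mm) a bar can come down freely from above.
- plunger (a joint): travel of the sprung platform into the stage in m: 0 = up (top 26 mm above the deck), 0.026 = fully in (flush with the deck). The platform, 76 (x) x 44 (y) mm, centred on the stage origin, moves only up and down and springs back when let go; pushing it takes about 4 N at first, 8 N fully in. Trapped by the keeper it stays at about 0.016.
- plunger_top (a point): centre of the platform's top face
- stop (a point): point on the deck, 25 mm from the stage origin along its x (axes as the stage's), where the middle of the long keeper's bar lies when fully home against the back stop.
- long_keeper: loose T standing on its bar, 0.12-0.2 kg: flat dark steel bar 30 (x) x 110 (y) x 10 (z) mm, upright fin in its middle, 14 (x) x 50 (y) mm, its top 60 mm above the underside. Origin: centre of the bar's underside; z up. Grip the fin across its 14 mm. Half a turn about z makes no difference. It goes under the hooks with its y along the stage's y, its underside 0 to 10 mm above the deck.
- short_keeper: bystander: the same T shape with the same fin, but its bar is only 70 mm long (y) and would not reach the hooks. Origin and axes as for the long keeper. Leave it.
- camera: bystander: grey compact camera, 43x94x62 mm, standing on the table; origin at the centre of its underside
- vial: bystander: brown vial with a white cap, 38 mm wide, 67 mm high, standing on the table; origin at the centre of its underside
- lip (a point): middle of the front edge of the hooks' mouths, half-way between the two hooks, at the height of the lips' undersides: x -2 mm from the stage origin, 20 mm above the deck. Axes as the stage's. Lips are 8 mm thick, run from x -2 to 45 mm (stage frame) and overhang |y| 40 to 65 mm; posts close them beyond |y| 65 mm, back stops at x 40 mm. The mouths are open towards -x.
Not all that is in view belongs to the job. Leave any turquoise look-alike of the long_keeper alone.

How it is judged:
By the outcome, as a careful person would: the job done as asked, in the order asked, and still so for the second after the job is handed in, with the robot touching nothing.
It also fails if it takes over 45 s, if anything falls off the work surface, if the arm or the gripper's body presses on something with over 40 N, if the wrist force passes 120 N, or if a joint passes its speed limit or range.

ROBOT

A 6-joint arm with a two-finger parallel gripper is mounted at the origin on a cart in front of the work surface, level with it; the furniture and walls round the work are solid. World frame = base frame: x ahead of the robot, y to its left, z up, the work surface at z = 0. Lengths are in m, angles in rad, forces in N, time in s.
With the tool pointing down it reaches from about 0.25 to 0.775 m from the base axis. Payload 4 kg.
Tool frame: the origin (TCP) lies at the very end of the fingers, on their centre line; the grasp point (between the pads) lies 19 mm behind it; z points along the fingers, y is the line along which they close (so a half turn about z gives the same grasp; the last joint's range is limited). The gripper opens to 94 mm and grips with 3 to 60 N. Pads are 16 mm wide; open, the fingers measure 119 mm over their backs; the gripper's body (75 mm by 177 mm) begins 78 mm behind the grasp point.
Start: joints at [-1.286, 0.087, 1.371, -0, 1.684, -0.103], TCP at [0.208, -0.509, 0.206] pointing down, gripper open.
Joint ranges: [-3.1, 3.1], [-0.76, 2.03], [0.27, 2.55], [-1.08, 4.22], [0.17, 2.65], [-2.57, 2.57]. Speed limits (rad/s): [2.79, 2.79, 3.14, 3.14, 3.14, 3.14].

INTERFACE

Orientations are given as [roll, pitch, yaw] about the fixed x, y, z axes, in that order (R = Rz(yaw) Ry(pitch) Rx(roll)).
In Python, from bench import robot, vision gives the robot as it stands.
- The arm moves only by the shell command python3 -m crank 'ROWS'. ROWS is JSON, a list of rows, each a list of 3 entries, a list of its own where there are three numbers: the closure, from 0 (fully open) to 1 (shut), then the shift along the tool's x, y, z in m, then the turn, a rotation vector about the tool's x, y, z in degrees. A call has 1 to 8 rows; each row shifts and turns the commanded pose from where the row before left it, along the tool's axes as they then stand; what a row does not reach is not made up. A row lasts 1/10 s, in which the tool goes at most 50 mm and 8.59 degrees, less where a joint would pass 70% of its speed; a pose out of reach is approached as far as the arm can. A call with a gripper value outside its range is refused whole. The fingers move at their own pace and stop on an object; the grip force is fixed at half the most. Time passes only in rows, so rows that do not move let the fingers close. It gives the time, the measured TCP pose, the force, the opening and the grip force at its end, in the units of the state.
- robot.get_obs(): the state, without advancing time (a new reading comes with each control period).
- vision.snapshot(name): name is "side" or "top"; returns a dict with "color" (400x640x3 uint8, red, green, blue), "z_map" (400x640 float32, m along the optical axis (not along the pixel's ray), 0 where there is no reading), "fx", "fy", "cx", "cy" (pixels), "dist" ([k1, k2, p1, p2, k3] as OpenCV has them; the pictures are not rectified), "R" (3x3) and "t" (3): a world point X has camera coordinates R X + t. Camera axes: x right, y down, z forward; pixel columns grow to the right and rows downward; lengths in m; the calibration is good to about 2 mm. A picture is of the moment at which its call begins.
- robot.close_job(): hands the job in; it is judged then, once.
The state is a dict: "time": time; "joint_positions": joint angles; "qvel": joint speeds; "joint_torque": joint torques, N m; "tool_pos": TCP position; "ee_rot": TCP orientation; "wrist_force": force on the tool from outside, world axes, zero at the start; "wrist_torque": the same for the moment, N m; "width": finger opening in m; "finger_force": force on a finger pad.
Only numpy, scipy, OpenCV 4.12 (cv2) and the standard library are available. Lean on these libraries where they do the work, as an engineer would, in place of code of your own. Each camera call takes 0.05 s, during which the arm holds its last target. There are 200 camera calls.

## Working session

There is one attempt and no reset: what is moved stays moved. The work goes in short steps, Python scripts to look and compute and a shell command to move; the robot and the scene stay as the last step left them, time stands still between calls to the robot, and variables do not carry over. Pictures are saved under pics/ and viewed, at most 10 in all, crops included, and the job is handed in when it is done.

```bash
ls; mkdir -p pics; python3 - <<'E'
from bench import robot, vision
import cv2, numpy as np
for n in ("top","side"):
    s=vision.snapshot(n); cv2.imwrite(f"pics/{n}0.png",s["color"][:,:,::-1]); np.savez(f"{n}0.npz",**s)
    print(n,s["fx"],s["fy"],s["cx"],s["cy"],s["dist"],(-np.array(s["R"]).T@s["t"]).round(3),np.array(s["R"]).round(2).tolist())
o=robot.get_obs(); print({k:np.round(v,3).tolist() for k,v in o.items()})
E
```

```text
pics
top 394.6183761486788 394.6183761486788 321.9378700268304 197.19104100173044 [-0.06892398  0.          0.          0.          0.        ] [0.414 0.027 1.245] [[0.01, -1.0, -0.01], [-0.99, -0.01, -0.13], [0.13, 0.01, -0.99]]
side 431.9952817392242 431.9952817392242 321.82792939543884 190.63114402084935 [-0.05035013  0.          0.          0.          0.        ] [ 0.439 -1.25   0.602] [[1.0, -0.09, 0.02], [-0.01, -0.37, -0.93], [0.09, 0.93, -0.37]]
{'time': 0.1, 'joint_positions': [-1.286, 0.088, 1.372, -0.0, 1.684, -0.103], 'qvel': [-0.001, -0.001, -0.003, -0.001, -0.001, 0.001], 'joint_torque': [0.002, -34.125, -30.33, 0.072, 0.03, -0.0], 'tool_pos': [0.208, -0.509, 0.204], 'ee_rot': [-3.14, -0.0, 0.388], 'wrist_force': [-1.025, 0.239, -0.863], 'wrist_torque': [0.009, 0.013, 0.06], 'finger_force': 0.0, 'width': 0.094}
```

View pics/top0.png

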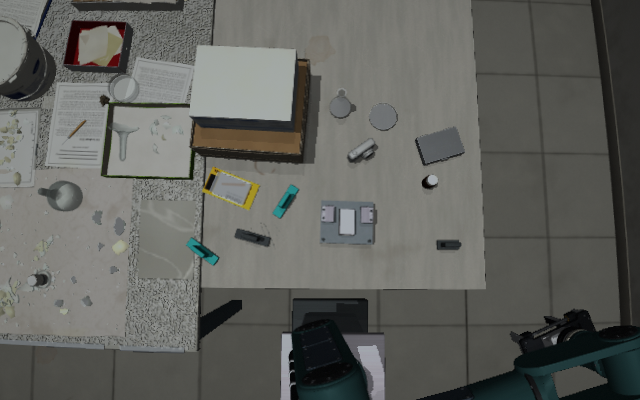

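View pics/side0.png

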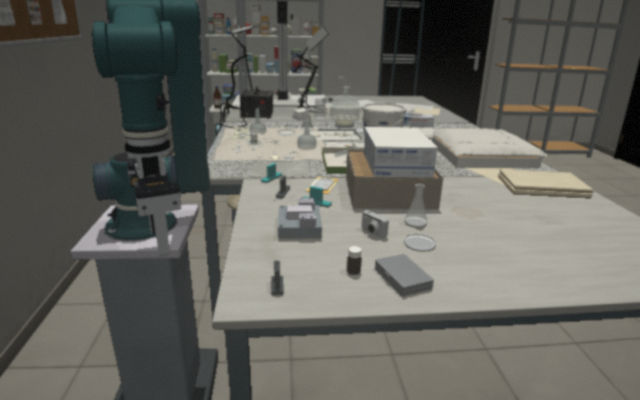

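Top view candidates for the long keeper are:
- a dark T at (252,237), about 36 px long
- a dark T at (448,244), about 24 px long, so the short keeper
- turquoise look-alikes at (286,201) and (202,250)

The dark one at (252,237) fits best. The stage is at (347,222), with its hooks on the image-up (+x world) side. I'll confirm in a crop and measure.

```bash
cat > h.py <<'E'
import numpy as np, cv2
def load(n):
    return dict(np.load(n+".npz"))
def K(s): return np.array([[s["fx"],0,s["cx"]],[0,s["fy"],s["cy"]],[0,0,1]],float)
def ray(s,uv,z):
    p=cv2.undistortPoints(np.float64(uv).reshape(-1,1,2),K(s),s["dist"]).reshape(-1,2)
    d=np.c_[p,np.ones(len(p))]@s["R"]; c=-s["R"].T@s["t"]
    return c+d*((z-c[2])/d[:,2])[:,None]
def proj(s,X):
    return cv2.projectPoints(np.float64(X).reshape(-1,1,3),cv2.Rodrigues(s["R"])[0],s["t"],K(s),s["dist"])[0].reshape(-1,2)
def cloud(s):
    h,w=s["z_map"].shape; u,v=np.meshgrid(np.arange(w),np.arange(h))
    p=cv2.undistortPoints(np.float64(np.c_[u.ravel(),v.ravel()]).reshape(-1,1,2),K(s),s["dist"]).reshape(-1,2)
    Z=s["z_map"].ravel()[:,None]
    return ((np.c_[p,np.ones(len(p))]*Z-s["t"])@s["R"]).reshape(h,w,3)
def snap(n,name):
    from bench import vision
    s=vision.snapshot(n); np.savez(name+".npz",**s); return {k:np.array(v) for k,v in s.items()}
E
python3 - <<'E'
from h import *
s=load("top0"); P=cloud(s); c=s["color"]
a=c[175:275,180:300][:,:,::-1]; b=c[175:275,300:480][:,:,::-1]
b2=c[190:260,310:385][:,:,::-1]; d=c[225:265,420:475][:,:,::-1]
A=cv2.resize(a,None,fx=3.3,fy=3.3,interpolation=cv2.INTER_CUBIC);B=cv2.resize(b2,(370,330),interpolation=cv2.INTER_CUBIC)
t=load("side0")["color"]; C=cv2.resize(t[150:300,250:400][:,:,::-1],(260,260));D=cv2.resize(d,(360,260))
im=np.zeros((600,780,3),np.uint8); im[:330,:A.shape[1]]=A; im[:330,400:770]=B; im[335:595,:260]=C; im[335:595,400:760]=D
cv2.imwrite("pics/crop0.png",im)
for nm,(u0,u1,v0,v1) in dict(long=(228,278,222,252),short=(430,468,234,256)).items():
    z=P[v0:v1,u0:u1,2]; g=c[v0:v1,u0:u1].astype(int); m=(g.max(2)<100)
    n,l,st,ce=cv2.connectedComponentsWithStats(m.astype(np.uint8)); k=1+st[1:,4].argmax()
    ys,xs=np.where(l==k); uv=np.c_[xs+u0,ys+v0]; r=cv2.minAreaRect(np.float32(uv))
    print(nm,r,len(xs)); box=cv2.boxPoints(r); print(ray(s,box,0.01).round(3).tolist())
    print((z*1000).round().astype(int)[::2,::2])
print((P[195:250:3,315:381:3,2]*1000).round().astype(int))
print("cam/vial/pixels",P[148,362].round(3),P[181,430].round(3))
E
```

```text
long ((252.61154174804688, 237.25770568847656), (36.57331466674805, 10.875518798828125), 15.255120277404785) 376
[[0.441, 0.311, 0.01], [0.474, 0.303, 0.01], [0.445, 0.191, 0.01], [0.412, 0.2, 0.01]]
[[   0   -2   -2   -2   -3   -2    1   -5   -6   -4    0    1   -3    1
     3    2   -1   -4    0   -2   -2   -1   -4   -3   -1]
 [  -1   -4    6    0 1245   -4    1   -3   -4   -4   -2   -2    0   -8
     4    1   -3    0   -1   -2   -3    0   -6   -3   -1]
 [   0    0   -2   -5   -3   -4    2    1   -2   -1   -7    2   -1    0
    -3   -3    1    0    0   -2    1   -4   -1   -2   -3]
 [  -2    3   -2   -3   -3   -1   -1    3    1   -3   -5    0    1    5
    -1   -2   -2   -3    0   -2    0    0    3   -2   -3]
 [   0   -2   -2   -2   -2   11   11    8   -3   -4    0    3   -1   -1
    -5    0   -2   -3   -2    0   -5   -1   -4    2   -6]
 [  -1    2   -2   -1    8   10    9   12   10    9   11   12   -2   -2
    -2   -4    1   -3   -2    2   -4   -2   -4    0   -5]
 [   0   -1    2   -2   10    7   10   59   63   62    7    5    7    9
    10   -1   -4   -2   -4   -3    1   -5    0  
[... 3396 characters left out ...]
  63   65   66   43
    36   40   38   41   36   -4    1   -4]
 [  -6    1   42   39   40   38   41   41   38   46   42   43   35   34
    39   41   37   41   40   -5   -3 1245]
 [  -8   -6   43   38   37   40   41   41   41   42   41   38   38   41
    37   38   40   42   44   -1   -2   -2]
 [  -6    0   -2    2    0   15   39   40 1245   39   40   38   44   38
    37   40   42   40   41   -6   -1   -1]
 [  -3   -2 1245   -2   -1   -3   -1   -1    1   -4   -3   -2   -3    0
    -6   -1   -2   -2   -3   -4   -1   -1]
 [  -2   -1   -5    1   -2   -1   -1   -3   -3   -1    1   -2    0   -7
    -1   -1   -3    0   -6   -1   -2   -1]]
cam/vial/pixels [ 0.718 -0.087  0.059] [ 0.616 -0.294  0.063]
```

View pics/crop0.png

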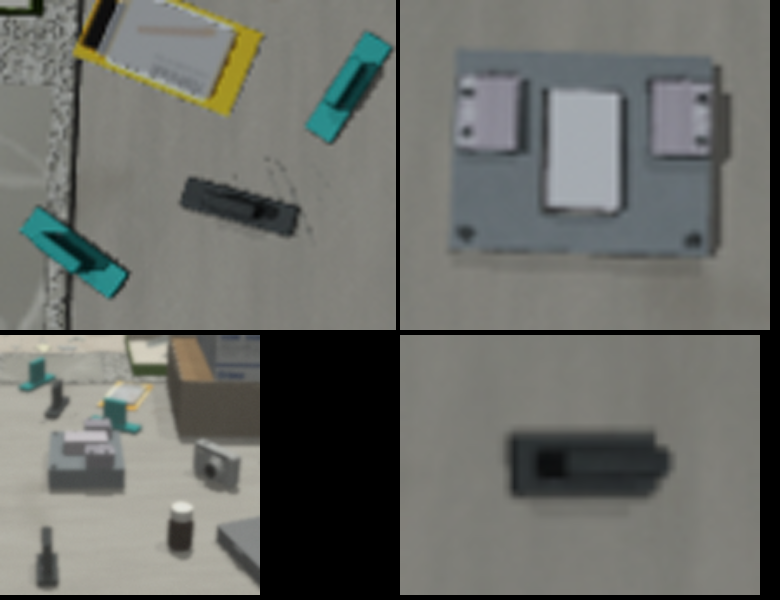

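Confirmed. The crop shows the dark long T at about (252,237) with its bar 1.5x that of the short T at (448,244), and neither is turquoise. Next I'll get precise poses.

```bash
cat > meas.py <<'E'
from h import *
def rect(s,m,z,up=8,o=(0,0)):
    # rectify to plane z: cast outline pixels
    n,l,st,ce=cv2.connectedComponentsWithStats(m.astype(np.uint8)); k=1+st[1:,4].argmax()
    cs,_=cv2.findContours((l==k).astype(np.uint8),cv2.RETR_EXTERNAL,cv2.CHAIN_APPROX_NONE)
    c=max(cs,key=len).reshape(-1,2)+np.array(o)
    ys,xs=np.where(l==k); p=ray(s,np.c_[xs,ys]+np.array(o),z)[:,:2]
    r=cv2.minAreaRect(np.float32(p*1000)); b=cv2.boxPoints(r)
    e=max([(b[1]-b[0]),(b[2]-b[1])],key=np.linalg.norm); a=np.degrees(np.arctan2(-e[0],e[1])); a=(a+90)%180-90
    return np.round(r[0],1),np.round(r[1],1),"yaw",round(float(a),2),"mean",p.mean(0).round(4)*1000
def box(s,u0,u1,v0,v1):
    P=cloud(s)[v0:v1,u0:u1]; return P,s["color"][v0:v1,u0:u1].astype(int),(u0,v0)
E
python3 - <<'E'
from meas import *
s=load("top0")
P,g,o=box(s,228,278,222,252); print("bar",rect(s,(P[...,2]>5)&(P[...,2]<.09)|(g.max(2)<100),.01,o=o)); print("fin",rect(s,(P[...,2]>.045)&(P[...,2]<.09),.06,o=o))
P,g,o=box(s,310,386,190,255); z=P[...,2]
print("deck",rect(s,(z>.025)&(z<.1),.04,o=o))
print("plunger",rect(s,((z>.055)&(z<.09)&(np.arange(z.shape[1])[None]>24)&(np.arange(z.shape[1])[None]<48)),.066,o=o))
for a,b in((0,24),(50,76)):
    i=np.arange(z.shape[1])[None]; print("hook",rect(s,(z>.055)&(z<.09)&(i>=a)&(i<b),.068,o=o))
E
```

```text
bar (array([443. , 251.4]), array([115.3,  33.8]), 'yaw', -14.56, 'mean', array([442.4, 250.9]))
fin (array([442.1, 251.7]), array([51.1, 13.9]), 'yaw', -15.14, 'mean', array([442. , 251.6]))
deck (array([490.9, -38.6]), array([160.2, 130.3]), 'yaw', -1.47, 'mean', array([490.9, -39. ]))
plunger (array([491. , -37.5]), array([41.9, 75.1]), 'yaw', 89.91, 'mean', array([490.1, -37.9]))
hook (array([514.4,  19.5]), array([45., 36.]), 'yaw', -89.61, 'mean', array([514.1,  19.4]))
hook (array([510.7, -97.3]), array([36., 48.]), 'yaw', 89.76, 'mean', array([511.3, -97.1]))
```

```bash
cat > plan.py <<'E'
import sys, numpy as np
from scipy.spatial.transform import Rotation as Ro
from bench import robot
def plan(xyz,yaw,n):
    o=robot.get_obs(); p=np.array(o["tool_pos"]); R0=Ro.from_euler("xyz",o["ee_rot"]); R1=Ro.from_euler("xyz",[180,0,yaw],degrees=True)
    w=(R0.inv()*R1).as_rotvec(degrees=True); d=(np.array(xyz)-p)/n; R=R0
    for i in range(n):
        print((R.inv().apply(d)).round(4).tolist(),(w/n).round(2).tolist()); R=R*Ro.from_rotvec(w/n,degrees=True)
a=list(map(float,sys.argv[1:])); plan(a[:3],a[3],int(a[4]))
E
python3 plan.py .442 .2515 .2 75.1 18
```

```text
[0.028, -0.0342, 0.0003] [-0.01, -0.0, -2.94]
[0.0297, -0.0327, 0.0003] [-0.01, -0.0, -2.94]
[0.0314, -0.0311, 0.0003] [-0.01, -0.0, -2.94]
[0.0329, -0.0295, 0.0003] [-0.01, -0.0, -2.94]
[0.0344, -0.0278, 0.0003] [-0.01, -0.0, -2.94]
[0.0358, -0.026, 0.0003] [-0.01, -0.0, -2.94]
[0.037, -0.0241, 0.0003] [-0.01, -0.0, -2.94]
[0.0382, -0.0222, 0.0003] [-0.01, -0.0, -2.94]
[0.0393, -0.0202, 0.0003] [-0.01, -0.0, -2.94]
[0.0403, -0.0181, 0.0003] [-0.01, -0.0, -2.94]
[0.0412, -0.016, 0.0003] [-0.01, -0.0, -2.94]
[0.0419, -0.0139, 0.0003] [-0.01, -0.0, -2.94]
[0.0426, -0.0117, 0.0003] [-0.01, -0.0, -2.94]
[0.0431, -0.0095, 0.0003] [-0.01, -0.0, -2.94]
[0.0436, -0.0073, 0.0003] [-0.01, -0.0, -2.94]
[0.0439, -0.0051, 0.0003] [-0.01, -0.0, -2.94]
[0.0441, -0.0028, 0.0003] [-0.01, -0.0, -2.94]
[0.0442, -0.0006, 0.0002] [-0.01, -0.0, -2.94]
```

```bash
python3 -m crank '[[0,[0.028,-0.034,0],[0,0,-3]],[0,[0.03,-0.033,0],[0,0,-3]],[0,[0.031,-0.031,0],[0,0,-3]],[0,[0.033,-0.03,0],[0,0,-3]],[0,[0.034,-0.028,0],[0,0,-3]],[0,[0.036,-0.026,0],[0,0,-3]],[0,[0.037,-0.024,0],[0,0,-3]],[0,[0.038,-0.022,0],[0,0,-3]]]'
python3 -m crank '[[0,[0.039,-0.02,0],[0,0,-3]],[0,[0.04,-0.018,0],[0,0,-3]],[0,[0.041,-0.016,0],[0,0,-3]],[0,[0.042,-0.014,0],[0,0,-3]],[0,[0.043,-0.012,0],[0,0,-3]],[0,[0.043,-0.01,0],[0,0,-3]],[0,[0.044,-0.007,0],[0,0,-3]],[0,[0,0,0],[0,0,0]]]'
python3 plan.py .442 .2515 .13 75.1 4
```

```text
time: 0.9
tool_pos: [0.31, -0.1689, 0.2051]
ee_rot: [-3.142, -0.0, 0.808]
wrist_force: [1.5, 0.8, 0.2]
width: 0.0941
finger_force: 0.0
time: 1.7
tool_pos: [0.3972, 0.1303, 0.2045]
ee_rot: [-3.139, -0.001, 1.181]
wrist_force: [-0.4, -0.1, -0.9]
width: 0.094
finger_force: 0.0
[0.0323, -0.0011, 0.0187] [-0.03, -0.01, -1.85]
[0.0323, -0.0001, 0.0186] [-0.03, -0.01, -1.85]
[0.0323, 0.001, 0.0186] [-0.03, -0.01, -1.85]
[0.0322, 0.002, 0.0186] [-0.03, -0.01, -1.85]
```

```bash
python3 -m crank '[[0,[0.032,-0.001,0.019],[0,0,-1.9]],[0,[0.032,0,0.019],[0,0,-1.9]],[0,[0.032,0.001,0.019],[0,0,-1.9]],[0,[0.032,0.002,0.018],[0,0,-1.8]],[0,[0,0,0],[0,0,0]],[0,[0,0,0],[0,0,0]]]'
python3 plan.py .442 .2515 .025 75.1 4
```

```text
time: 2.3
tool_pos: [0.4424, 0.2448, 0.1295]
ee_rot: [-3.14, 0.003, 1.304]
wrist_force: [-0.3, 0.7, 1.7]
width: 0.0938
finger_force: 0.0
[0.0017, -0.0005, 0.0261] [-0.02, 0.04, -0.1]
[0.0016, -0.0005, 0.0261] [-0.02, 0.04, -0.1]
[0.0016, -0.0005, 0.0261] [-0.02, 0.04, -0.1]
[0.0016, -0.0005, 0.0261] [-0.02, 0.04, -0.1]
```

```bash
python3 -m crank '[[0,[0.002,0,0.026],[0,0,-0.1]],[0,[0.002,-0.001,0.026],[0,0,-0.1]],[0,[0.001,-0.001,0.026],[0,0,-0.1]],[0,[0.001,0,0.026],[0,0,0]],[0,[0,0,0],[0,0,0]],[0,[0,0,0],[0,0,0]]]'
python3 -m crank '[[1,[0,0,0],[0,0,0]],[1,[0,0,0],[0,0,0]],[1,[0,0,0],[0,0,0]],[1,[0,0,0],[0,0,0]],[1,[0,0,0],[0,0,0]],[1,[0,0,0],[0,0,0]],[1,[0,0,0],[0,0,0]],[1,[0,0,0],[0,0,0]]]'
```

```text
time: 2.9
tool_pos: [0.443, 0.2511, 0.0277]
ee_rot: [3.141, -0.0, 1.308]
wrist_force: [-0.3, -0.6, 0.7]
width: 0.094
finger_force: 0.0
time: 3.7
tool_pos: [0.4425, 0.2521, 0.0264]
ee_rot: [-3.142, 0.0, 1.309]
wrist_force: [0.1, 0.6, 0.0]
width: 0.0335
finger_force: 0.0
```

```bash
python3 -m crank '[[1,[0,0,0],[0,0,0]],[1,[0,0,0],[0,0,0]],[1,[0,0,0],[0,0,0]],[1,[0,0,0],[0,0,0]],[1,[0,0,0],[0,0,0]],[1,[0,0,0],[0,0,0]]]'
```

```text
time: 4.3
tool_pos: [0.4425, 0.252, 0.0264]
ee_rot: [3.142, 0.0, 1.309]
wrist_force: [-0.2, -0.7, -0.5]
width: 0.0139
finger_force: 30.0
```

```bash
python3 -m crank '[[1,[0,0,-0.025],[0,0,0]],[1,[0,0,-0.04],[0,0,0]],[1,[0,0,-0.04],[0,0,0]],[1,[0,0,-0.02],[0,0,0]],[1,[0,0,0],[0,0,0]]]'; python3 plan.py .4695 -.0378 .15 88.6 8
```

```text
time: 4.8
tool_pos: [0.4445, 0.253, 0.1554]
ee_rot: [3.135, -0.005, 1.309]
wrist_force: [-0.3, -0.6, -2.0]
width: 0.0139
finger_force: 30.0
[-0.0343, 0.0124, 0.0006] [0.05, -0.03, -1.7]
[-0.0347, 0.0114, 0.0006] [0.05, -0.03, -1.7]
[-0.035, 0.0104, 0.0006] [0.05, -0.03, -1.7]
[-0.0353, 0.0093, 0.0006] [0.05, -0.03, -1.7]
[-0.0355, 0.0083, 0.0006] [0.05, -0.03, -1.7]
[-0.0358, 0.0072, 0.0006] [0.05, -0.03, -1.7]
[-0.036, 0.0061, 0.0006] [0.05, -0.03, -1.7]
[-0.0361, 0.0051, 0.0007] [0.05, -0.03, -1.7]
```

```bash
python3 -m crank '[[1,[-0.034,0.012,0],[0,0,-1.7]],[1,[-0.035,0.011,0],[0,0,-1.7]],[1,[-0.035,0.01,0],[0,0,-1.7]],[1,[-0.035,0.009,0],[0,0,-1.7]],[1,[-0.036,0.008,0],[0,0,-1.7]],[1,[-0.036,0.007,0],[0,0,-1.7]],[1,[-0.036,0.006,0],[0,0,-1.7]],[1,[-0.036,0.005,0],[0,0,-1.7]]]'; python3 -m crank '[[1,[0,0,0],[0,0,0]],[1,[0,0,0],[0,0,0]],[1,[0,0,0],[0,0,0]]]';python3 plan.py .4695 -.0378 .115 88.6 3
python3 - <<'E'
from h import *
a=snap("top","top1");b=snap("side","side1")
A=cv2.resize(a["color"][170:270,290:410][:,:,::-1],(480,400),interpolation=cv2.INTER_CUBIC);B=cv2.resize(b["color"][150:270,260:350][:,:,::-1],(300,400),interpolation=cv2.INTER_CUBIC)
cv2.imwrite("pics/c1.png",np.hstack([A,B]))
E
```

```text
time: 5.6
tool_pos: [0.4639, -0.0399, 0.1489]
ee_rot: [-3.138, -0.001, 1.548]
wrist_force: [-0.3, 0.1, -1.1]
width: 0.0139
finger_force: 30.0
time: 5.9
tool_pos: [0.4646, -0.0378, 0.1501]
ee_rot: [-3.139, -0.001, 1.547]
wrist_force: [-0.9, -0.3, -1.3]
width: 0.0138
finger_force: 30.0
[0.0, 0.0017, 0.0117] [-0.05, -0.02, 0.02]
[0.0, 0.0017, 0.0117] [-0.05, -0.02, 0.02]
[0.0, 0.0016, 0.0117] [-0.05, -0.02, 0.02]
```

View pics/c1.png

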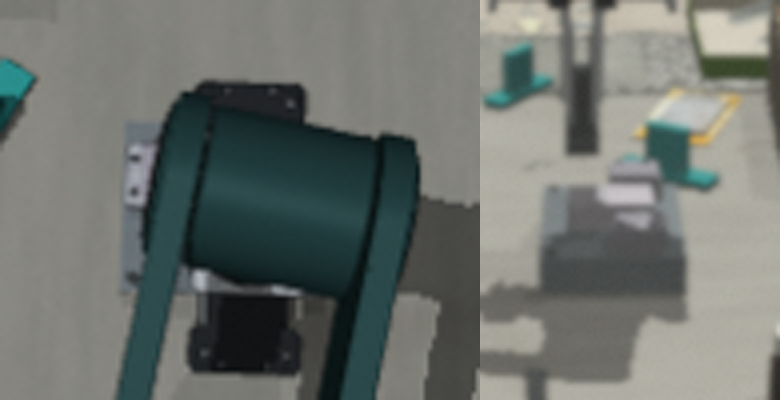

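The side crop shows the keeper upright in the fingers above the stage. The arm hides the top view. I'll descend to just above the platform and check x in the side view.

```bash
python3 -m crank '[[1,[0,0.002,0.017],[0,0,0]],[1,[0,0.002,0.017],[0,0,0]],[1,[0,0.001,0.014],[0,0,0]],[1,[0,0,0],[0,0,0]],[1,[0,0,0],[0,0,0]]]'
python3 - <<'E'
from h import *
b=snap("side","side2")
print(b["t"].shape)
th=np.radians(-1.4)
def S(x,y,z): return [0.4905+x*np.cos(th)-y*np.sin(th),-0.0383+x*np.sin(th)+y*np.cos(th),z]
im=cv2.resize(b["color"][165:255,260:350][:,:,::-1],None,fx=6.5,fy=6.5,interpolation=cv2.INTER_CUBIC)
pts=[S(-.065,-.08,.04),S(.065,-.08,.04),S(-.002,-.04,.06),S(-.002,-.08,.06),S(-.036,-.055,.072),S(-.006,-.055,.072),S(-.038,-.022,.066)]
q=proj(b,pts); print(q.round(1).tolist())
for u,v in q: cv2.circle(im,(int((u+.5-260)*6.5),int((v+.5-165)*6.5)),3,(0,0,255),-1)
cv2.imwrite("pics/c2.png",im)
E
```

```text
time: 6.5
tool_pos: [0.4703, -0.0383, 0.1034]
ee_rot: [-3.141, -0.0, 1.548]
wrist_force: [0.5, -0.3, -1.4]
width: 0.014
finger_force: 30.0
(3,)
[[276.1, 226.9], [320.8, 226.5], [297.6, 214.7], [297.9, 220.5], [286.1, 213.2], [296.4, 213.1], [285.6, 210.4]]
```

View pics/c2.png

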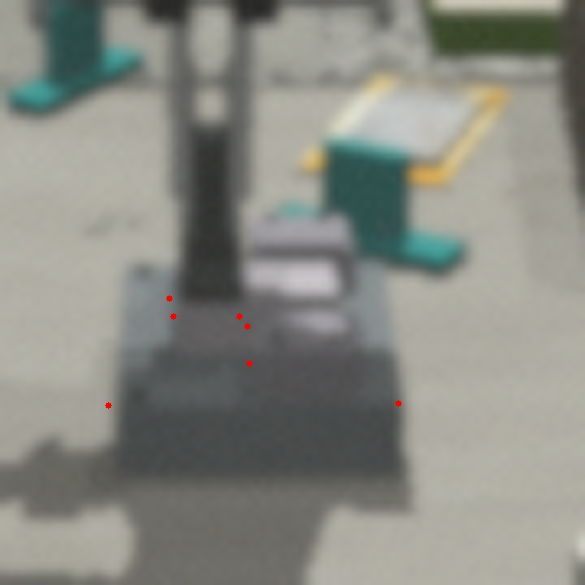

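The side view shows the bar just in front of the hooks and over the platform. The side calibration is about 2 mm off, equally for bar and stage, so their relative position is right. I'll push down now.

```bash
python3 -m crank '[[1,[0,-0.001,0.005],[0,0,0]],[1,[0,0,0.005],[0,0,0]],[1,[0,0,0.005],[0,0,0]],[1,[0,0,0.005],[0,0,0]],[1,[0,0,0],[0,0,0]]]'
python3 -m crank '[[1,[0,0,0.004],[0,0,0]],[1,[0,0,0.004],[0,0,0]],[1,[0,0,0.004],[0,0,0]],[1,[0,0,0],[0,0,0]],[1,[0,0,0],[0,0,0]]]'
```

```text
time: 7.05
tool_pos: [0.4697, -0.0389, 0.0837]
ee_rot: [3.141, 0.0, 1.547]
wrist_force: [0.1, 0.6, 3.7]
width: 0.0137
finger_force: 30.0
time: 7.55
tool_pos: [0.4698, -0.0389, 0.0723]
ee_rot: [3.14, 0.0, 1.547]
wrist_force: [-0.8, 0.8, 5.8]
width: 0.0139
finger_force: 30.0
```

```bash
python3 -m crank '[[1,[0,0.005,0.001],[0,0,0]],[1,[0,0.007,0],[0,0,0]],[1,[0,0.007,0],[0,0,0]],[1,[0,0,0],[0,0,0]]]'
python3 -m crank '[[1,[0,0.007,0],[0,0,0]],[1,[0,0.007,0],[0,0,0]],[1,[0,0.007,0],[0,0,0]],[1,[0,0,0],[0,0,0]]]'
```

```text
time: 7.95
tool_pos: [0.4887, -0.0394, 0.0711]
ee_rot: [-3.141, 0.0, 1.547]
wrist_force: [-1.7, 0.8, 5.2]
width: 0.0136
finger_force: 30.0
time: 8.35
tool_pos: [0.5097, -0.0399, 0.0711]
ee_rot: [-3.141, 0.0, 1.547]
wrist_force: [-1.9, -0.1, 6.1]
width: 0.0137
finger_force: 30.0
```

```bash
python3 -m crank '[[1,[0,0.003,0],[0,0,0]],[1,[0,0.002,0],[0,0,0]],[1,[0,0,0],[0,0,0]]]'; python3 -m crank '[[1,[0,0.001,0],[0,0,0]],[1,[0,0,0],[0,0,0]]]'
```

```text
time: 8.65
tool_pos: [0.5137, -0.04, 0.071]
ee_rot: [-3.14, 0.0, 1.547]
wrist_force: [-3.9, -0.7, 5.5]
width: 0.0138
finger_force: 30.0
time: 8.85
tool_pos: [0.5145, -0.04, 0.071]
ee_rot: [-3.14, 0.0, 1.547]
wrist_force: [-3.0, 0.3, 5.9]
width: 0.0139
finger_force: 30.0
```

```bash
python3 -m crank '[[1,[0,0.001,0],[0,0,0]],[1,[0,0,0],[0,0,0]]]'
```

```text
time: 9.05
tool_pos: [0.5155, -0.0401, 0.071]
ee_rot: [-3.14, 0.0, 1.547]
wrist_force: [-4.9, -1.1, 6.3]
width: 0.0137
finger_force: 30.0
```

```bash
python3 -m crank '[[1,[0,0.001,0],[0,0,0]],[1,[0,0,0],[0,0,0]]]'; python3 -m crank '[[1,[0,0.001,0],[0,0,0]],[1,[0,0,0],[0,0,0]]]'
```

```text
time: 9.25
tool_pos: [0.5164, -0.0401, 0.071]
ee_rot: [-3.14, 0.0, 1.547]
wrist_force: [-4.4, 0.5, 5.5]
width: 0.0136
finger_force: 30.0
time: 9.45
tool_pos: [0.517, -0.0401, 0.0709]
ee_rot: [-3.139, 0.0, 1.547]
wrist_force: [-5.6, 0.7, 7.4]
width: 0.0137
finger_force: 30.0
```

```bash
python3 -m crank '[[1,[0,0.001,0],[0,0,0]],[1,[0,0.001,0],[0,0,0]],[1,[0,0,0],[0,0,0]]]'
```

```text
time: 9.75
tool_pos: [0.5171, -0.0401, 0.071]
ee_rot: [-3.134, 0.0, 1.546]
wrist_force: [-8.2, 0.1, 9.8]
width: 0.0137
finger_force: 30.0
```

Bar is against the stop (x stalled, force rising). I'll raise it gently to the lips, then release.

```bash
python3 -m crank '[[1,[0,0,-0.002],[0,0,0]],[1,[0,0,-0.002],[0,0,0]],[1,[0,0,-0.001],[0,0,0]],[1,[0,0,0],[0,0,0]]]'; python3 -m crank '[[0.7,[0,0,0],[0,0,0]],[0.7,[0,0,0],[0,0,0]],[0.7,[0,0,0],[0,0,0]],[0.7,[0,0,0],[0,0,0]],[0.7,[0,0,0],[0,0,0]]]'
```

```text
time: 10.15
tool_pos: [0.5172, -0.04, 0.0744]
ee_rot: [-3.134, 0.0, 1.546]
wrist_force: [-6.8, 0.1, 3.5]
width: 0.0136
finger_force: 30.0
time: 10.65
tool_pos: [0.5206, -0.04, 0.0755]
ee_rot: [3.141, 0.0, 1.547]
wrist_force: [-0.3, 0.2, 0.5]
width: 0.0281
finger_force: 0.0
```

```bash
python3 -m crank '[[0.5,[0,-0.003,0],[0,0,0]],[0.5,[0,0,0],[0,0,0]],[0.5,[0,0,0],[0,0,0]],[0.5,[0,0,-0.02],[0,0,0]],[0.5,[0,0,-0.03],[0,0,0]],[0.5,[0,0,-0.04],[0,0,0]],[0.5,[0,0,-0.04],[0,0,0]]]'; python3 -m crank '[[0.5,[-0.03,-0.03,-0.01],[0,0,0]],[0.5,[-0.04,-0.03,0],[0,0,0]],[0.5,[-0.04,-0.03,0],[0,0,0]],[0.5,[-0.04,-0.03,0],[0,0,0]],[0.5,[-0.04,-0.02,0],[0,0,0]],[0.5,[-0.04,0,0],[0,0,0]],[0.5,[0,0,0],[0,0,0]],[0.5,[0,0,0],[0,0,0]]]'
python3 - <<'E'
from meas import *
a=snap("top","top3");b=snap("side","side3")
A=cv2.resize(a["color"][185:265,300:396][:,:,::-1],(480,400),interpolation=cv2.INTER_CUBIC);B=cv2.resize(b["color"][170:260,265:333][:,:,::-1],(302,400),interpolation=cv2.INTER_CUBIC)
cv2.imwrite("pics/c3.png",np.hstack([A,B]))
P,g,o=box(a,310,386,190,255); z=P[...,2]; print("fin",rect(a,(z>.085)&(z<.13),.11,o=o)); print((z[5:50:2,22:52:2]*1000).round().astype(int))
E
```

```text
time: 11.35
tool_pos: [0.5169, -0.0399, 0.2064]
ee_rot: [-3.141, -0.0, 1.547]
wrist_force: [0.7, 0.8, 0.8]
width: 0.0471
finger_force: 0.0
time: 12.15
tool_pos: [0.3715, -0.2669, 0.2153]
ee_rot: [-3.141, -0.001, 1.545]
wrist_force: [0.2, -0.2, 0.3]
width: 0.0471
finger_force: 0.0
fin (array([514. , -36.5]), array([14.5, 49.1]), 'yaw', 0.38, 'mean', array([515. , -36.7]))
[[   1   -2    0   -2    0    0   -1    4   -1   -1    0   -3   -2    1
    -3]
 [   0   -2    0    0    0    1    0   -2   -2   -2   -4   -1   -3   -2
     4]
 [  -1   -6    5   -8    0    2   -4    0    1   -1   -3   -2    1   -3
     0]
 [  41   36   39   38   37   39   43   41   43   38   -5   -2   -7   -2
    -3]
 [  44   44   43   35   42   40   38   36   40   35   36   38   42   36
    39]
 [  40   42   39   41   45   44   37   37   38   41   39   39   40   45
    41]
 [  70   39   38   41   38   43   40   38   41   38   42   41   37   38
  1245]
 [  66   59   61   57   63   62   57   59   61   60   61   55   61   58
    66]
 [  70   59   61  106  113  110  109  109  109  109  111  113   65   56
    66]
 [  67
[... 414 characters left out ...]
1   53   50   51   49   47   51   52   37   41   37
    35]
 [  41   36   41   -3   47   46   47   51   51   47   50   38   39   39
    38]
 [  39   41   42   -1   46   47   46   50   47   45   49   40   40   41
    41]
 [  41   41   42    0   51   48   50   46   49   47   51   44   41   39
    37]
 [  40   38   43    1   51   46   51   52   50   48   50   40   40   43
    42]
 [  40   40   43    3   49   51   45   52   49   51   47   43   38   41
    42]
 [  42   37   40   38   41   -9    0   -2   -4    0    4   37   40   37
    39]
 [  40   41   37   40   38   40   42   36   38   41   39   42   36   38
    42]
 [  39   40   38 1245   41   40   40   39   41   39   42   40   40   38
    41]]
```

View pics/c3.png

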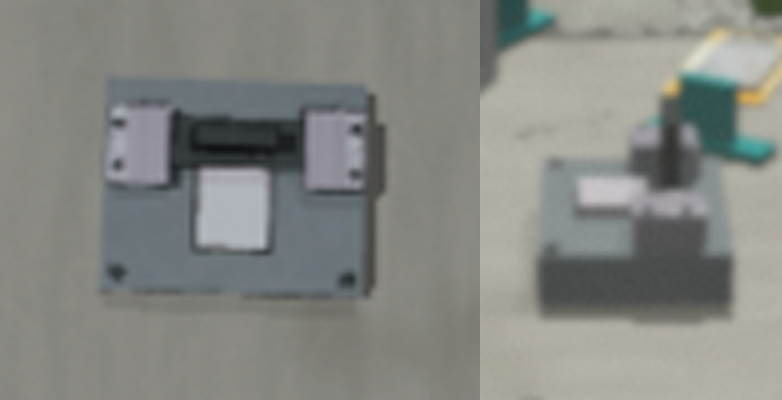

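The final view shows the bar under both hooks against the stop at crop (237,138). The platform is held about 10 mm above the deck, and the gripper is clear.

```bash
python3 -c "
from bench import robot
print(robot.close_job())"
```

```text
the job is handed in; nothing more can be done
None
```

The long keeper is home under both hooks against the stop, with the platform trapped about 10 mm above the deck; I let go, moved the arm clear without approaching the short keeper, camera or vial, and handed the job in after about 12 s.

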